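Tare the beaker, print the zero and feed the slip

TASK

The empty beaker is already on the balance with the round glass shield: tare it, print the zero and feed the slip out, tapping the keys with closed fingertips. Press lightly, in this order, and let each key spring back before the next: the wide bar-shaped tare key below the balance's display, then the oblong print key beside the display, then the round paper-feed key on the small printer. Press no other key, leave the beaker, the glass shield and the things on the bench standing where they are, and finish clear of everything.

Things in the scene. Friction and masses are not known exactly. Their poses are not given: they have to be found in the camera images.
- balance: White laboratory balance, fixed, 310 mm (its x) by 210 mm (its y). Origin under its middle, on the bench; z up. Its -x end, roughly facing the robot, is a 115 mm keypad panel sloping 0.14 rad, from 39 mm above the bench at the front edge up to 55 mm. Behind it the casing is 64 mm high with a round steel pan 116 mm across, centre at x = +60 mm, top 77 mm above the bench.
- display (a point): Middle of the dark display, 92 mm (y) by 52 mm, on the balance's panel; axes as the panel (z its outward normal). Of the four light grey keys the wide tare bar lies below it (-x side), the oblong print key on its -y side, and on its +y side a round power key and, nearer the front, a small square mode key. No other key's edge is within 55 mm of the centre of the tare or print key.
- printer: Small white printer, fixed, left or right of the balance, 180 mm (its x) by 112 mm (y). Origin under its middle, on the bench; z up. Its -x end, roughly facing the robot, is a panel sloped 0.14 rad, front lowest, with two light grey keys 56 mm apart: round paper feed (-y side) and a smaller square one (+y side). Behind, the casing is 60 mm high, with a grey roll cover up to 84 mm and a paper slip.
- tare_key_top (a point): Centre of the top face of the tare key, a wide bar 60 mm (y) by 18 mm (x), about 50 mm above the bench. z is the outward normal of the sloped panel, x and y as the balance's tilted with it. Moves with the key.
- print_key_top (a point): Centre of the top face of the print key, an oblong 18 mm (y) by 34 mm (x), about 57 mm above the bench, beside the display on the balance's -y side. Axes as the tare key's. Moves with the key.
- feed_key_top (a point): Centre of the top face of the printer's round paper-feed key, 21 mm across, about 53 mm above the bench. z is the outward normal of the sloped panel. Moves with the key.
- tare_key (a joint): The key stands 8 mm proud of the panel and slides 6 mm straight into it against a spring (1 N to start, 3 N at 2 mm, 7 N at the stop), and springs back by itself. The stop is hard: press at 30 mm/s or slower and stop at 5 N or so. 0 = up, 0.006 m = fully in; it counts as pressed from 0.002 m.
- print_key (a joint): The key stands 8 mm proud of the panel and slides 6 mm straight into it against a spring (1 N to start, 3 N at 2 mm, 7 N at the stop), and springs back by itself. The stop is hard: press at 30 mm/s or slower and stop at 5 N or so. 0 = up, 0.006 m = fully in; it counts as pressed from 0.002 m.
- feed_key (a joint): The key stands 8 mm proud of the panel and slides 6 mm straight into it against a spring (1 N to start, 3 N at 2 mm, 7 N at the stop), and springs back by itself. The stop is hard: press at 30 mm/s or slower and stop at 5 N or so. 0 = up, 0.006 m = fully in; it counts as pressed from 0.002 m.
- power_key (a joint): Round key, 19 mm across, on the balance's panel, on the +y side of the display, farther from the front edge: not to be pressed. 0 = up, 0.006 m = fully in.
- mode_key (a joint): Square key, 15 mm, on the balance's panel, +y side, nearer the front edge: not to be pressed. 0 = up, 0.006 m = fully in.
- line_key (a joint): Square key, 14 mm, on the printer's panel, +y side: not to be pressed. 0 = up, 0.006 m = fully in.
- beaker: Small open glass beaker, 48 mm across the rim, 58 mm high, loose on the balance's pan inside the shield. Origin under its middle; z up. Its rim is 135 mm above the bench.
- shield: Round glass draught shield, a loose ring 144 mm across outside, 4 mm wall, 55 mm high, standing around the pan; its top is 122 mm above the bench. Origin at the middle of its underside; z up. Its nearest point is 60 mm or more behind the centre of any key.
- weight: Steel 200 g check weight with a knob, 32 mm across, 50 mm high, standing in front of the printer. Origin under its middle; z up.
- dish: White porcelain dish, 64 mm across, 22 mm high, behind the printer. Origin under its middle; z up.
- spatula: Flat steel lab spatula, about 155 mm long, 5 mm thick, lying on the bench along the front edge of the balance. Origin near the middle of its length, on the bench; x along its length.
- flask: Conical glass flask, 82 mm across the foot, 116 mm high, to the robot's right. Origin under its middle; z up.
- reagent: Amber reagent bottle, 60 mm across, 130 mm high, to the robot's left. Origin under its middle; z up.
- jar: White screw-top jar, 56 mm across, 75 mm high, to the robot's left, nearer than the bottle. Origin under its middle; z up.

How it is judged:
By the outcome, as a careful person would: the job done as asked, in the order asked, and still so for the second after the job is handed in, with the robot touching nothing.
It also fails if it takes over 48 s, if anything falls off the work surface, if the arm or the gripper's body presses on something with over 40 N, if the wrist force passes 120 N, or if a joint passes its speed limit or range.

ROBOT

A 6-joint arm with a two-finger parallel gripper is mounted at the origin on the work surface. World frame = base frame: x ahead of the robot, y to its left, z up, the work surface at z = 0. Lengths are in m, angles in rad, forces in N, time in s.
With the tool pointing down it reaches from about 0.3 to 0.775 m from the base axis. Payload 14.6 kg.
Tool frame: the origin (TCP) lies between the finger pads; the fingertips stand 14 mm ahead of it and the grasp point (between the pads) lies 5 mm behind it; z points along the fingers, y is the line along which they close (so a half turn about z gives the same grasp; the last joint's range is limited). The gripper opens to 94 mm and grips with 3 to 60 N. Pads are 16 mm wide; open, the fingers measure 119 mm over their backs; the gripper's body (75 mm by 177 mm) begins 78 mm behind the grasp point.
Start: joints at [1.193, 0.3, 1.521, -0, 1.321, -0.067], TCP at [0.168, 0.524, 0.219] pointing down, gripper open.
Joint ranges: [-3.03, 3.03], [-0.79, 2.21], [0.23, 2.52], [-1.04, 4.18], [0, 3.07], [-2.55, 2.55]. Speed limits (rad/s): [2.22, 2.22, 2.57, 3.14, 3.14, 3.14].

INTERFACE

Orientations are given as [roll, pitch, yaw] about the fixed x, y, z axes, in that order (R = Rz(yaw) Ry(pitch) Rx(roll)).
In Python, from station import ctrl gives the robot as it stands. The module is installed in compiled form; this text tells all that it offers.
- The arm moves only by the tool move_arm, never from a script. Its argument "targets" is a list of rows, each a list of 7 numbers: the opening, from -1 (shut) to 1 (fully open), then the shift along the tool's x, y, z in units of 50 mm (1.0 is 50 mm), then the turn, a rotation vector about the tool's x, y, z in rad. A call has 1 to 12 rows; each row is the pose to reach, as a shift and turn from the pose commanded when the call began, along the tool's axes at that moment; what a row does not reach only later rows make up. A row lasts 1/10 s, in which the tool goes at most 50 mm and 8.59 degrees, less where a joint would pass 70% of its speed; a pose out of reach is approached as far as the arm can. A call with a gripper value outside its range is refused whole. The fingers move at their own pace and stop on an object; "grip_force" is the grip in N (left out, the last holds). Time passes only in rows, so rows that repeat a pose let the fingers close. It gives the time, the measured TCP pose, the force, the opening and the grip force at its end, in the units of the state.
- ctrl.get_obs(): the state, without advancing time (a new reading comes with each control period).
- ctrl.camera(name): name is "scene" or "top" or "wrist"; returns (picture, depth): 384x512x3 uint8, red, green, blue; 384x512 float32, m along the optical axis (not along the pixel's ray), 0 where there is no reading.
- ctrl.camera_params(name): a dict with "intrinsics" (3x3 intrinsics, pixels), "rvec" (rotation vector, rad) and "tvec" (3), from world to camera coordinates, as OpenCV has them; the wrist camera has in their place "T_tool_cam" (4x4, takes a point from camera to tool coordinates, whose origin is the TCP and whose axes are the flange's). Camera axes: x right, y down, z forward; pixel columns grow to the right and rows downward; lengths in m; the calibration is good to about 2 mm. A picture is of the moment at which its call begins: read the wrist's pose just before it. camera_params takes no time and is no camera call.
- ctrl.hand_in(): hands the job in; it is judged then, once.
Trained networks look in the newest picture that a camera, given by its name, has taken for a name from the list of things; names that differ only in an ending like _2 or _b are one class to them, and where a whole thing is asked for, a point or a joint stands for the part that bears it (a point fixed in the world has none). Each returns a list of dicts, best first, with "score" (0 to 1); they miss things now and then, are a little off and sometimes report something else, mostly with a low value. They report only what shows in the picture. A call takes as long as a camera call.
- ctrl.cut_out(camera, target): "region" (384x512 bool, what is visible of it) and "point" ([column, row] in pixels, amid what is visible of it).
- ctrl.tip_of(camera, target): "point" ([column, row] in pixels: a listed point, or the origin of a listed thing).
The state is a dict: "time_s": time; "qpos": joint angles; "joint_vel": joint speeds; "tau": joint torques, N m; "ee_pos": TCP position; "eef_rot": TCP orientation; "force": force on the tool from outside, world axes, zero at the start; "moment": the same for the moment, N m; "grip_width": finger opening in m; "grip_force": force on a finger pad.
Only numpy, scipy, OpenCV 4.12 (cv2) and the standard library are available. Lean on these libraries where they do the work, as an engineer would, in place of code of your own. Each camera call takes 0.05 s, during which the arm holds its last target. There are 200 camera calls.

## Working session

There is one attempt and no reset: what is moved stays moved. The work goes in short steps, Python scripts to look and compute and a tool call to move; the robot and the scene stay as the last step left them, time stands still between calls to the robot, and variables do not carry over. Pictures are saved under pics/ and viewed, at most 10 in all, crops included, and the job is handed in when it is done.

Besides the shell and the picture viewer there is one more tool, called after "Call:" in YAML: its name, and indented under it one key for each argument. move_arm: Moves the arm, as the interface text tells. Its arguments: {"type":"object","properties":{"targets":{"type":"array"},"grip_force":{"type":"number"}},"required":["targets"]}

```bash
mkdir -p pics; cat > h.py <<'E'
import numpy as np, cv2
from scipy.spatial.transform import Rotation as R
from station import ctrl
def cam(name):
    o=ctrl.get_obs(); p=ctrl.camera_params(name); im,d=ctrl.camera(name)
    K=np.array(p["intrinsics"])
    if name=="wrist":
        T=np.eye(4); T[:3,:3]=R.from_euler('xyz',o["eef_rot"]).as_matrix(); T[:3,3]=o["ee_pos"]
        T=T@np.array(p["T_tool_cam"])
    else:
        C=np.eye(4); C[:3,:3]=cv2.Rodrigues(np.array(p["rvec"],float))[0]; C[:3,3]=np.ravel(p["tvec"]); T=np.linalg.inv(C)
    return im,d,K,T
def w(px,z,K,T):
    c=np.linalg.inv(K)@np.array([px[0],px[1],1.])*z
    return T[:3,:3]@c+T[:3,3]
def med(d,px,r=2):
    c,q=int(round(px[0])),int(round(px[1])); a=d[max(q-r,0):q+r+1,max(c-r,0):c+r+1]; a=a[a>0]; return np.median(a) if a.size else 0
def look(name,targets,save=None):
    im,d,K,T=cam(name)
    if save: cv2.imwrite(save,im[:,:,::-1])
    for t in targets:
        for f in ("tip","cut"):
            r=(ctrl.tip_of if f=="tip" else ctrl.cut_out)(name,t)
            for x in r[:2]:
                z=med(d,x["point"]); print(name,f,t,round(x["score"],2),np.round(x["point"],1),np.round(w(x["point"],z,K,T),4))
    return im,d,K,T
E
python3 - <<'E'
from h import *
o=ctrl.get_obs(); print(o["ee_pos"],o["eef_rot"],o["grip_width"],o["time_s"])
for c in("top","scene"):
    look(c,["tare_key_top","print_key_top","feed_key_top"],f"pics/{c}.png")
print(ctrl.get_obs()["time_s"])
E
```

```text
[0.16811181 0.52341724 0.21889769] [-3.14043679e+00 -1.06734114e-04  2.83077967e+00] 0.09407350621622886 0.0
top tip tare_key_top 0.53 [315.9 211. ] [ 0.4911 -0.2321  0.0512]
top cut tare_key_top 0.39 [317.1 211.5] [ 0.4894 -0.2368  0.05  ]
top tip print_key_top 0.63 [329.9 190.2] [ 0.57   -0.2828  0.0575]
top cut print_key_top 0.49 [331.9 192.4] [ 0.5621 -0.2909  0.0545]
top tip feed_key_top 0.48 [229.9 180.9] [0.5966 0.0931 0.0493]
top tip feed_key_top 0.47 [227.3 200.3] [0.5256 0.1038 0.0051]
top cut feed_key_top 0.41 [126.  164.1] [0.6439 0.4714 0.099 ]
scene tip tare_key_top 0.47 [189.7 174.6] [ 0.494  -0.2291  0.0484]
scene tip tare_key_top 0.46 [296.7 196. ] [0.5959 0.1017 0.0475]
scene cut tare_key_top 0.53 [191.9 175.4] [ 0.4954 -0.2223  0.046 ]
scene tip print_key_top 0.55 [166.1 189.8] [ 0.5594 -0.2956  0.0512]
scene cut print_key_top 0.6 [168.3 192. ] [ 0.5715 -0.287   0.0541]
scene tip feed_key_top 0.61 [296.7 199.4] [0.6102 0.1002 0.0482]
0.7
```

```bash
python3 - <<'E'
import cv2
a=cv2.imread("pics/top.png")[110:260,130:400]; b=cv2.imread("pics/scene.png")[110:300,100:370]
cv2.imwrite("pics/top_c.png",cv2.resize(a,(780,433),interpolation=cv2.INTER_CUBIC))
cv2.imwrite("pics/scene_c.png",cv2.resize(b,(780,549),interpolation=cv2.INTER_CUBIC))
E
```

```text
(no output)
```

View pics/top_c.png

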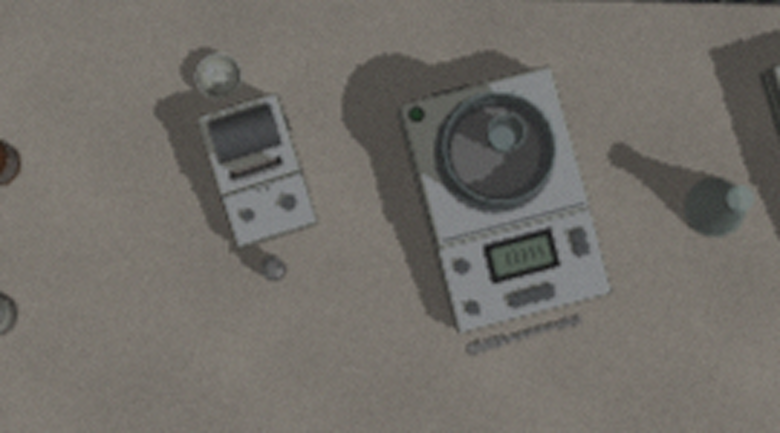

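View pics/scene_c.png

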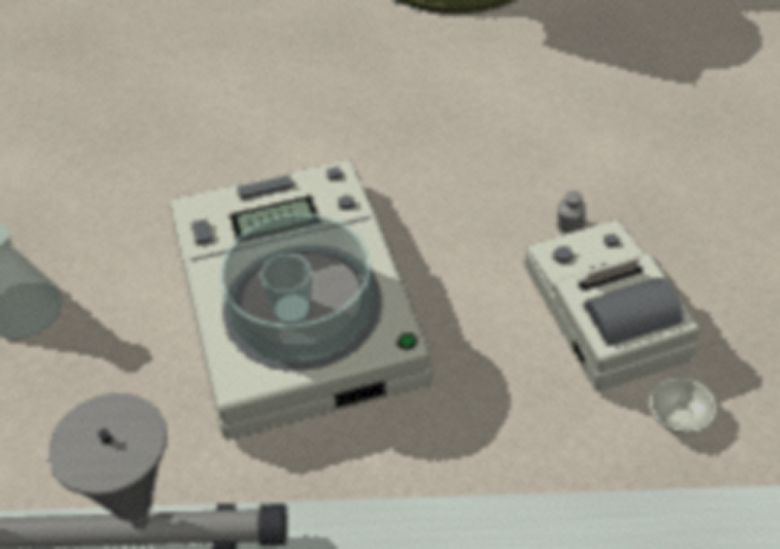

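The pictures agree with the detections. In the top crop, tare is at (530,295), print at (578,241) and feed at (288,201), with the weight in front of the printer at (272,267). The balance yaw is about 0.25 and the printer's about 0.29. Next I'll work out the hover move.

```bash
cat >> h.py <<'E'
def goalR(yaw,tilt=0.14):
    n=np.array([-np.sin(tilt),0,np.cos(tilt)]); xs=np.array([np.cos(tilt),0,np.sin(tilt)])
    z=-n; y=xs; x=np.cross(y,z)
    return R.from_euler('z',yaw).as_matrix()@np.c_[x,y,z]
def delta(pos,Rg=None):
    o=ctrl.get_obs(); Rc=R.from_euler('xyz',o["eef_rot"]).as_matrix()
    t=Rc.T@(np.array(pos)-o["ee_pos"])/0.05
    r=R.from_matrix(Rc.T@Rg).as_rotvec() if Rg is not None else np.zeros(3)
    print("delta",np.round(t,3),np.round(r,3))
E
python3 - <<'E'
from h import *
G=goalR(.25); print(R.from_matrix(G).as_euler('xyz'))
delta([.49,-.24,.22],G)
y=-1*G; 
G2=G@np.diag([-1,-1,1]); delta([.49,-.24,.22],G2)
p=ctrl.camera_params("wrist"); print(np.round(p["T_tool_cam"],3),p["intrinsics"][0][0])
E
```

```text
[3.00159265 0.         1.82079633]
delta [-1.0798e+01 -1.2573e+01 -1.1000e-02] [-0.128 -0.071  1.008]
delta [-1.0798e+01 -1.2573e+01 -1.1000e-02] [ 0.082 -0.149 -2.127]
[[-0.001 -0.961 -0.275  0.081]
 [ 1.    -0.001 -0.     0.   ]
 [-0.    -0.275  0.961 -0.166]
 [ 0.     0.     0.     1.   ]] 320.1154361678445
```

Call:
move_arm:
  targets:
    - [-1,-10.8,-12.6,0,-0.128,-0.071,1.008]
    - [-1,-10.8,-12.6,0,-0.128,-0.071,1.008]
    - [-1,-10.8,-12.6,0,-0.128,-0.071,1.008]
    - [-1,-10.8,-12.6,0,-0.128,-0.071,1.008]
    - [-1,-10.8,-12.6,0,-0.128,-0.071,1.008]
    - [-1,-10.8,-12.6,0,-0.128,-0.071,1.008]
    - [-1,-10.8,-12.6,0,-0.128,-0.071,1.008]
    - [-1,-10.8,-12.6,0,-0.128,-0.071,1.008]
    - [-1,-10.8,-12.6,0,-0.128,-0.071,1.008]
    - [-1,-10.8,-12.6,0,-0.128,-0.071,1.008]
    - [-1,-10.8,-12.6,0,-0.128,-0.071,1.008]
    - [-1,-10.8,-12.6,0,-0.128,-0.071,1.008]
  grip_force: 10

```text
time_s: 1.9
ee_pos: [0.401, -0.0318, 0.2199]
eef_rot: [3.0, 0.001, 1.821]
force: [0.7, -0.1, 0.5]
grip_width: 0.0018
grip_force: 0.0
```

```bash
python3 - <<'E'
from h import *
o=ctrl.get_obs(); print(o["time_s"],o["ee_pos"],o["eef_rot"],o["grip_width"],o["force"],o["joint_vel"])
look("wrist",["feed_key_top"],"pics/w1.png")
delta([.49,-.24,.22],goalR(.25))
E
```

```text
1.9 [ 0.4009959  -0.03182461  0.21988323] [3.00004981e+00 7.42661429e-04 1.82050777e+00] 0.0018129999299913028 [ 0.68919713 -0.11667062  0.54043458] [-1.19081496  0.56234121 -0.48100971  0.16826207 -0.01492718 -1.24271436]
wrist tip feed_key_top 0.9 [435.8 104.8] [0.6016 0.0937 0.0541]
wrist cut feed_key_top 0.54 [433.1 107.8] [0.6    0.09   0.0537]
delta [-4.471  0.713  0.084] [-0.     0.001 -0.005]
```

Call:
move_arm:
  targets:
    - [-1,-4.0,0.7,0,0,0,0]
    - [-1,-4.0,0.7,0,0,0,0]
    - [-1,-4.0,0.7,0,0,0,0]
    - [-1,-4.0,0.7,0,0,0,0]
    - [-1,-4.0,0.7,0,0,0,0]
    - [-1,-4.0,0.7,0,0,0,0]
    - [-1,-4.0,0.7,0,0,0,0]

```text
time_s: 2.75
ee_pos: [0.4837, -0.213, 0.2245]
eef_rot: [3.001, -0.0, 1.823]
force: [-0.4, 0.5, -0.2]
grip_width: 0.0009
grip_force: 0.0
```

```bash
python3 - <<'E'
from h import *
o=ctrl.get_obs(); print(o["time_s"],o["ee_pos"],o["eef_rot"],o["force"],np.abs(o["joint_vel"]).max())
im,d,K,T=look("wrist",["tare_key_top","print_key_top","display"],"pics/w2.png")
cv2.imwrite("pics/w2b.png",im[:,:,::-1])
for t in["tare_key_top","print_key_top"]:
    r=ctrl.cut_out("wrist",t)[0]; m=r["region"]; v,u=np.nonzero(m&(d>0))
    P=np.array([w((a,b),d[b,a],K,T) for a,b in zip(u,v)]); P=P[abs(P[:,2]-np.median(P[:,2]))<.006]
    q=cv2.minAreaRect(P[:,:2].astype(np.float32)*1000); print(t,q,P.mean(0),len(P))
E
```

```text
2.75 [ 0.48365247 -0.21296714  0.22450979] [ 3.00141160e+00 -4.21781668e-06  1.82264522e+00] [-0.35216686  0.5149968  -0.16226736] 0.012868338875610712
wrist tip tare_key_top 0.87 [231.5 187.1] [ 0.4875 -0.2269  0.0514]
wrist cut tare_key_top 0.75 [232.2 186.9] [ 0.4882 -0.2265  0.0514]
wrist tip print_key_top 0.8 [277.4 251.2] [ 0.4885 -0.2017  0.253 ]
wrist tip print_key_top 0.32 [329.2 167.4] [ 0.5837 -0.1797  0.0652]
wrist cut print_key_top 0.55 [286.4 246.5] [ 0.5651 -0.281   0.0595]
wrist tip display 0.95 [281.3 184.3] [ 0.5406 -0.2116  0.0534]
wrist cut display 0.55 [317.6 157.8] [ 0.5686 -0.1727  0.063 ]
tare_key_top ((487.702392578125, -226.6552276611328), (18.543052673339844, 60.37381362915039), 16.182086944580078) [ 0.48690183 -0.2253384   0.05090621] 866
print_key_top ((565.6234130859375, -284.6949157714844), (16.96030044555664, 18.63254737854004), 14.774591445922852) [ 0.56541652 -0.28292995  0.05898452] 224
```

View pics/w2.png

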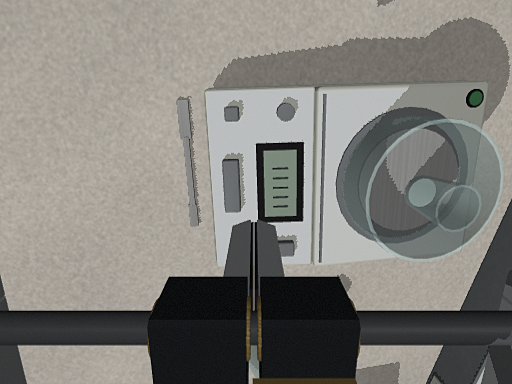

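The wrist view shows the tare bar at (232,187), the display at (281,184), and the print key at (287,247), partly hidden by the fingers. The measured tare key is 18.5 x 60.4 mm at z = 51 mm, as described.

```bash
cat >> h.py <<'E'
def over(k,c,yaw=.26):
    n=-goalR(yaw)[:,2]; delta(np.array(k)+n*(.014+c))
E
python3 - <<'E'
from h import *
over([.4877,-.2267,.0512],.010)
E
```

```text
delta [-0.256 -0.468  2.954] [0. 0. 0.]
```

Call:
move_arm:
  targets:
    - [-1,-0.25,-0.47,0.5,0,0,0]
    - [-1,-0.25,-0.47,1.2,0,0,0]
    - [-1,-0.25,-0.47,1.8,0,0,0]
    - [-1,-0.25,-0.47,2.3,0,0,0]
    - [-1,-0.25,-0.47,2.65,0,0,0]
    - [-1,-0.25,-0.47,2.85,0,0,0]
    - [-1,-0.25,-0.47,2.95,0,0,0]
    - [-1,-0.25,-0.47,2.95,0,0,0]
    - [-1,-0.25,-0.47,2.95,0,0,0]

```text
time_s: 4.1
ee_pos: [0.4846, -0.2277, 0.0759]
eef_rot: [3.001, 0.001, 1.821]
force: [0.1, -0.2, 0.9]
grip_width: 0.0006
grip_force: 0.0
```

```bash
python3 - <<'E'
from h import *
over([.4877,-.2267,.0512],0); o=ctrl.get_obs(); print(o["force"],o["time_s"])
look("wrist",["tare_key_top","print_key_top"],"pics/w3.png")
E
```

```text
delta [ 0.004 -0.004  0.218] [0. 0. 0.]
[ 0.13540937 -0.22339343  0.88805997] 4.1
wrist tip tare_key_top 0.92 [250.1 228.2] [ 0.4807 -0.2192  0.0738]
wrist cut tare_key_top 0.69 [253.1 198.2] [ 0.4828 -0.2078  0.0515]
```

View pics/w3.png

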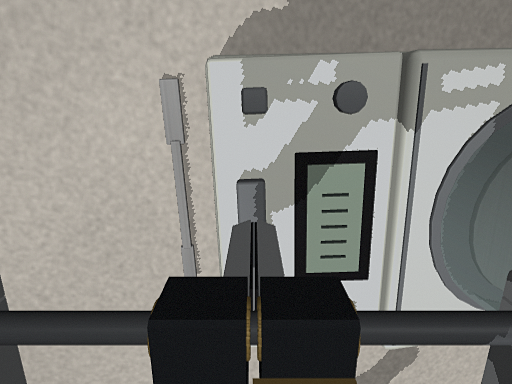

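The closed tips are centred over the tare bar, with the bar just ahead of them at (252,200). Now I press slowly.

Call:
move_arm:
  targets:
    - [-1,0,0,0.04,0,0,0]
    - [-1,0,0,0.08,0,0,0]
    - [-1,0,0,0.12,0,0,0]
    - [-1,0,0,0.16,0,0,0]
    - [-1,0,0,0.2,0,0,0]
    - [-1,0,0,0.22,0,0,0]
    - [-1,0,0,0.24,0,0,0]
    - [-1,0,0,0.24,0,0,0]

```text
time_s: 5.15
ee_pos: [0.4859, -0.2271, 0.0632]
eef_rot: [3.001, 0.0, 1.821]
force: [-1.6, 1.0, 2.5]
grip_width: -0.0001
grip_force: 1.1
```

Call:
move_arm:
  targets:
    - [-1,0,0,0.02,0,0,0]
    - [-1,0,0,0.03,0,0,0]
    - [-1,0,0,0.03,0,0,0]

```text
time_s: 5.45
ee_pos: [0.4861, -0.227, 0.0617]
eef_rot: [3.001, 0.0, 1.821]
force: [-2.1, 0.6, 4.6]
grip_width: 0.0003
grip_force: 1.8
```

Call:
move_arm:
  targets:
    - [-1,0,0,-0.1,0,0,0]
    - [-1,0,0,-0.3,0,0,0]
    - [-1,0,0,-0.8,0,0,0]
    - [-1,0,0,-1.6,0,0,0]
    - [-1,-0.8,0.3,-2.2,0,0,0]
    - [-1,-1.6,0.6,-2.2,0,0,0]
    - [-1,-2.2,0.8,-2.2,0,0,0]
    - [-1,-2.2,0.8,-2.2,0,0,0]
    - [-1,-2.2,0.8,-2.2,0,0,0]
    - [-1,-2.2,0.8,-2.2,0,0,0]

```text
time_s: 6.45
ee_pos: [0.5364, -0.3268, 0.1765]
eef_rot: [3.001, -0.0, 1.821]
force: [0.2, 0.7, -0.4]
grip_width: 0.0002
grip_force: 0.0
```

```bash
python3 - <<'E'
from h import *
o=ctrl.get_obs(); print(o["ee_pos"],o["eef_rot"],o["force"],o["time_s"])
im,d,K,T=look("wrist",["tare_key_top","print_key_top"],"pics/w4.png")
for t in["print_key_top","tare_key_top"]:
  for r in ctrl.cut_out("wrist",t)[:1]:
    m=r["region"]; v,u=np.nonzero(m&(d>0))
    P=np.array([w((a,b),d[b,a],K,T) for a,b in zip(u,v)]); P=P[abs(P[:,2]-np.median(P[:,2]))<.006]
    print(t,cv2.minAreaRect(P[:,:2].astype(np.float32)*1000),P.mean(0),len(P))
E
```

```text
[ 0.53644005 -0.32682818  0.17647104] [ 3.00148250e+00 -1.22913006e-05  1.82139714e+00] [ 0.23519904  0.66168656 -0.42458965] 6.45
wrist tip tare_key_top 0.63 [205.   60.6] [ 0.4868 -0.2262  0.0512]
wrist cut tare_key_top 0.96 [204.5  61. ] [ 0.4864 -0.2266  0.0512]
wrist tip print_key_top 0.56 [269.4 153.8] [ 0.5591 -0.289   0.0584]
wrist cut print_key_top 0.62 [270.7 153.1] [ 0.56   -0.288   0.0589]
print_key_top ((559.5380859375, -286.7673645019531), (35.22281265258789, 18.280235290527344), 15.62277889251709) [ 0.55826739 -0.28656952  0.05809482] 748
tare_key_top ((487.7115478515625, -226.6522674560547), (18.559837341308594, 59.290191650390625), 16.205806732177734) [ 0.48743112 -0.22599486  0.0509679 ] 1622
```

View pics/w4.png

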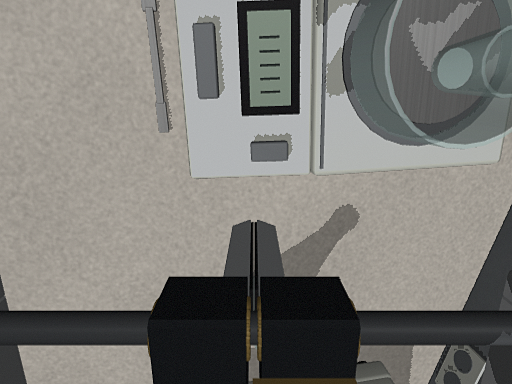

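The print key is fully visible at (270,151), measuring 35 x 18 mm at z = 58 mm, as described. The tare key has sprung back to z = 51 mm.

```bash
python3 - <<'E'
from h import *
over([.5594,-.2868,.0583],.010)
E
```

```text
delta [0.673 0.302 1.948] [0. 0. 0.]
```

Call:
move_arm:
  targets:
    - [-1,0.67,0.3,0,0,0,0]
    - [-1,0.67,0.3,0.5,0,0,0]
    - [-1,0.67,0.3,1.0,0,0,0]
    - [-1,0.67,0.3,1.4,0,0,0]
    - [-1,0.67,0.3,1.7,0,0,0]
    - [-1,0.67,0.3,1.85,0,0,0]
    - [-1,0.67,0.3,1.95,0,0,0]
    - [-1,0.67,0.3,1.95,0,0,0]
    - [-1,0.67,0.3,1.95,0,0,0]

```text
time_s: 7.7
ee_pos: [0.5564, -0.2883, 0.0826]
eef_rot: [3.001, 0.001, 1.821]
force: [0.8, 0.0, 0.3]
grip_width: 0.0005
grip_force: 0.0
```

```bash
python3 - <<'E'
from h import *
over([.5594,-.2868,.0583],0); print(ctrl.get_obs()["force"])
E
```

```text
delta [ 0.015 -0.002  0.21 ] [0. 0. 0.]
[0.79141915 0.01711848 0.32670585]
```

Call:
move_arm:
  targets:
    - [-1,0.01,0,0.04,0,0,0]
    - [-1,0.01,0,0.08,0,0,0]
    - [-1,0.01,0,0.12,0,0,0]
    - [-1,0.01,0,0.16,0,0,0]
    - [-1,0.01,0,0.2,0,0,0]
    - [-1,0.01,0,0.22,0,0,0]
    - [-1,0.01,0,0.24,0,0,0]
    - [-1,0.01,0,0.24,0,0,0]

```text
time_s: 8.5
ee_pos: [0.5576, -0.2872, 0.0699]
eef_rot: [3.001, 0.0, 1.821]
force: [-1.4, 0.7, 2.9]
grip_width: 0.0002
grip_force: 1.4
```

Call:
move_arm:
  targets:
    - [-1,0,0,0.02,0,0,0]
    - [-1,0,0,0.03,0,0,0]
    - [-1,0,0,0.03,0,0,0]

```text
time_s: 8.8
ee_pos: [0.5579, -0.2871, 0.0685]
eef_rot: [3.001, 0.0, 1.821]
force: [-2.1, 1.0, 3.8]
grip_width: 0.0005
grip_force: 2.1
```

Call:
move_arm:
  targets:
    - [-1,0,0,-0.1,0,0,0]
    - [-1,0,0,-0.3,0,0,0]
    - [-1,0,0,-0.8,0,0,0]
    - [-1,0,0,-1.6,0,0,0]
    - [-1,0,0,-2.4,0,0,0]
    - [-1,0,0,-3.1,0,0,0]
    - [-1,0.8,0.2,-3.2,0,0,0]
    - [-1,1.7,0.5,-3.2,0,0,0]
    - [-1,2.6,0.8,-3.2,0,0,0]
    - [-1,3.5,1.1,-3.2,0,0,0]
    - [-1,4.4,1.5,-3.1,0,0,0]
    - [-1,5.1,1.7,-3.0,0,0,0]

```text
time_s: 10.0
ee_pos: [0.556, -0.0219, 0.2298]
eef_rot: [3.0, 0.001, 1.822]
force: [1.3, -0.0, -0.6]
grip_width: 0.0003
grip_force: 0.0
```

Call:
move_arm:
  targets:
    - [-1,0.4,0.2,0,0,0,0.04]
    - [-1,0.6,0.2,0,0,0,0.04]
    - [-1,0.6,0.2,0,0,0,0.04]
    - [-1,0.6,0.2,0,0,0,0.04]
    - [-1,0.6,0.2,0,0,0,0.04]

```text
time_s: 10.5
ee_pos: [0.558, 0.0059, 0.2302]
eef_rot: [3.001, -0.005, 1.781]
force: [0.4, -0.8, 0.2]
grip_width: 0.0005
grip_force: 0.0
```

```bash
python3 - <<'E'
from h import *
o=ctrl.get_obs(); print(o["ee_pos"],o["eef_rot"],o["force"],o["time_s"])
im,d,K,T=look("wrist",["feed_key_top"],"pics/w5.png")
for t in["feed_key_top","printer"]:
  for r in ctrl.cut_out("wrist",t)[:1]:
    m=r["region"]; v,u=np.nonzero(m&(d>0))
    P=np.array([w((a,b),d[b,a],K,T) for a,b in zip(u,v)]); P=P[abs(P[:,2]-np.median(P[:,2]))<(.006 if t[0]=="f" else .02)]
    print(t,cv2.minAreaRect(P[:,:2].astype(np.float32)*1000),P.mean(0),len(P))
E
```

```text
[0.55801457 0.00592664 0.23024634] [ 3.00139081 -0.00517362  1.78051822] [ 0.42548839 -0.81260038  0.2081221 ] 10.5
wrist tip feed_key_top 0.81 [288.6 101.1] [0.6029 0.0944 0.0544]
wrist tip feed_key_top 0.31 [137. 347.] [ 0.4854 -0.2296  0.0506]
wrist cut feed_key_top 0.54 [288.3 101.9] [0.6028 0.0936 0.0543]
feed_key_top ((599.7785034179688, 92.12650299072266), (18.502666473388672, 19.846580505371094), 31.317337036132812) [0.59980082 0.09234335 0.05360496] 295
printer ((644.0213012695312, 136.2511444091797), (175.5781707763672, 110.03775787353516), 19.055862426757812) [0.63008191 0.13363819 0.05635385] 15102
```

View pics/w5.png

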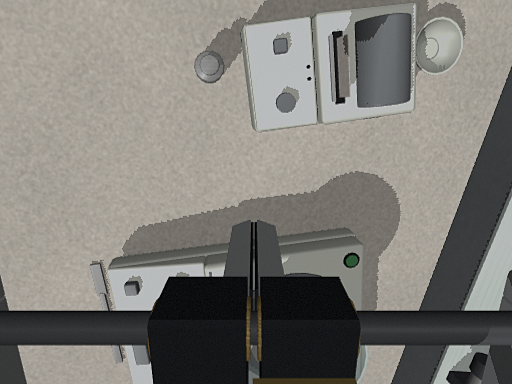

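The feed key is round at (286,102), with the line key at (281,45) and the weight at (209,67), well clear. The key measures z = 54 mm, and the printer yaw is about 0.33.

```bash
python3 - <<'E'
from h import *
G=goalR(.333); k=np.array([.6008,.0930,.0540])
for c in(.08,.012): delta(k-G[:,2]*(.014+c),G)
E
```

```text
delta [1.471 0.693 1.783] [ 0.     0.012 -0.122]
delta [1.487 0.692 3.143] [ 0.     0.012 -0.122]
```

Call:
move_arm:
  targets:
    - [-1,0.7,0.35,0.2,0,0.012,-0.12]
    - [-1,1.47,0.69,0.6,0,0.012,-0.12]
    - [-1,1.47,0.69,1.2,0,0.012,-0.12]
    - [-1,1.48,0.69,1.8,0,0.012,-0.12]
    - [-1,1.48,0.69,2.4,0,0.012,-0.12]
    - [-1,1.49,0.69,2.8,0,0.012,-0.12]
    - [-1,1.49,0.69,3.05,0,0.012,-0.12]
    - [-1,1.49,0.69,3.14,0,0.012,-0.12]
    - [-1,1.49,0.69,3.14,0,0.012,-0.12]
    - [-1,1.49,0.69,3.14,0,0.012,-0.12]

```text
time_s: 11.75
ee_pos: [0.5976, 0.0925, 0.081]
eef_rot: [3.0, -0.0, 1.902]
force: [0.4, -0.3, -0.1]
grip_width: 0.0004
grip_force: 0.0
```

```bash
python3 - <<'E'
from h import *
over([.6008,.0930,.0540],0,.333); print(ctrl.get_obs()["force"])
look("wrist",["feed_key_top"],"pics/w6.png")
E
```

```text
delta [-0.011 -0.013  0.264] [0. 0. 0.]
[ 0.43154596 -0.3039984  -0.08993547]
wrist tip feed_key_top 0.74 [251.4 227.8] [0.5939 0.1009 0.0782]
wrist cut feed_key_top 0.65 [490.2 152.1] [0.7871 0.1953 0.0081]
wrist cut feed_key_top 0.53 [253.8 215.1] [0.5991 0.1008 0.0539]
```

View pics/w6.png

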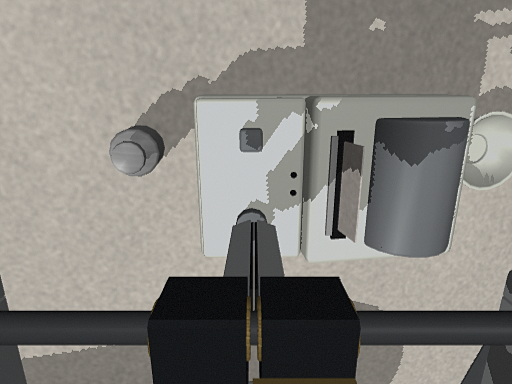

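The tips cover the round feed key, whose far rim shows at (253,213). Now I press it.

Call:
move_arm:
  targets:
    - [-1,0,0,0.04,0,0,0]
    - [-1,0,0,0.08,0,0,0]
    - [-1,0,0,0.12,0,0,0]
    - [-1,0,0,0.16,0,0,0]
    - [-1,0,0,0.2,0,0,0]
    - [-1,0,0,0.24,0,0,0]
    - [-1,0,0,0.27,0,0,0]
    - [-1,0,0,0.28,0,0,0]
    - [-1,0,0,0.28,0,0,0]

```text
time_s: 12.8
ee_pos: [0.599, 0.0931, 0.066]
eef_rot: [3.001, -0.001, 1.902]
force: [-1.0, 0.0, 1.1]
grip_width: 0.0005
grip_force: 1.0
```

Call:
move_arm:
  targets:
    - [-1,0,0,0.02,0,0,0]
    - [-1,0,0,0.03,0,0,0]
    - [-1,0,0,0.03,0,0,0]

```text
time_s: 13.1
ee_pos: [0.5992, 0.0932, 0.0646]
eef_rot: [3.001, -0.0, 1.902]
force: [-2.6, -0.8, 3.0]
grip_width: 0.0003
grip_force: 1.8
```

Call:
move_arm:
  targets:
    - [-1,0,0,0.02,0,0,0]
    - [-1,0,0,0.02,0,0,0]

```text
time_s: 13.3
ee_pos: [0.5994, 0.0933, 0.0636]
eef_rot: [3.001, -0.0, 1.902]
force: [-2.8, 0.0, 4.4]
grip_width: 0.0004
grip_force: 2.3
```

Call:
move_arm:
  targets:
    - [-1,0,0,-0.1,0,0,0]
    - [-1,0,0,-0.3,0,0,0]
    - [-1,0,0,-0.8,0,0,0]
    - [-1,0,0,-1.6,0,0,0]
    - [-1,0,0,-2.4,0,0,0]
    - [-1,0,0,-3.2,0,0,0]
    - [-1,0,-0.8,-3.5,0,0,0]
    - [-1,0,-1.6,-3.5,0,0,0]
    - [-1,0,-2,-3.5,0,0,0]
    - [-1,0,-2,-3.5,0,0,0]
    - [-1,0,-2,-3.5,0,0,0]

```text
time_s: 14.4
ee_pos: [0.483, 0.0531, 0.2238]
eef_rot: [3.0, -0.0, 1.902]
force: [0.1, 0.9, 0.9]
grip_width: 0.0005
grip_force: 0.0
```

```bash
python3 - <<'E'
from h import *
o=ctrl.get_obs(); print(o["ee_pos"],o["force"],o["time_s"],np.abs(o["joint_vel"]).max())
im,d,K,T=cam("scene")
cv2.imwrite("pics/s2.png",cv2.resize(im[110:300,100:370,::-1],(780,549),interpolation=cv2.INTER_CUBIC))
E
```

```text
[0.48298888 0.05305233 0.22375592] [0.06446054 0.87471511 0.88167384] 14.4 0.028174387797688494
```

View pics/s2.png

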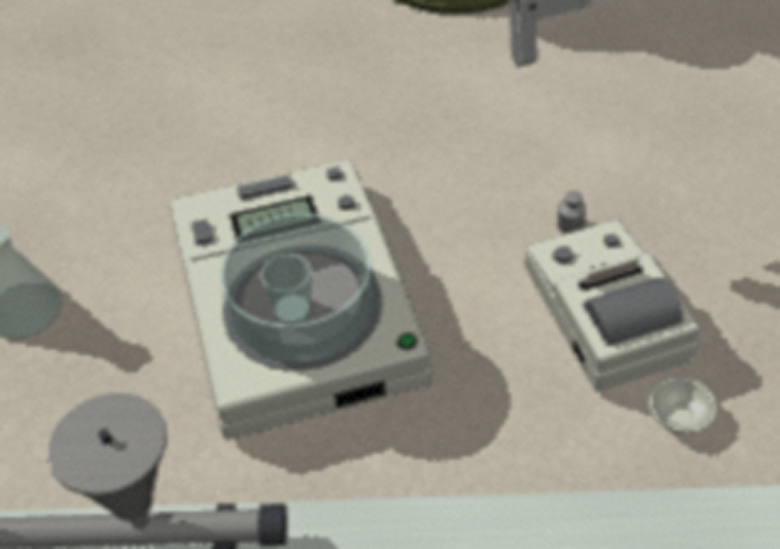

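Nothing has moved since the first picture: the shield is still at (297,290), the weight at (571,212) and the dish at (684,405). The fingers are clear of everything at (522,40).

```bash
python3 -c "
from station import ctrl
print(ctrl.hand_in())"
```

```text
the job is handed in; nothing more can be done
None
```

I pressed tare, print and feed lightly in that order, each about 3–4 mm in at 4–5 N by position and force readings, with the arm backing off between presses; nothing else on the bench moved, the arm ended clear, and the job was handed in at about 14.5 s.

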